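# Hang the pail away and hold the clamp lever over its cradle

### The arm

A 6-joint arm with a two-finger parallel gripper is mounted at the origin on a cart in front of the work surface, level with it; the furniture and walls round the work are solid. World frame = base frame: x ahead of the robot, y to its left, z up, the work surface at z = 0. Lengths are in m, angles in rad, forces in N, time in s.
With the tool pointing down it reaches from about 0.3 to 0.875 m from the base axis. Payload 6.4 kg.
Tool frame: the origin (TCP) lies between the finger pads; the fingertips stand 8 mm ahead of it and the grasp point (between the pads) lies 11 mm behind it (ctrl.finger_overhang is the distance from the TCP to the fingertips, in m); z points along the fingers, y is the line along which they close (so a half turn about z gives the same grasp; the last joint's range is limited). The gripper opens to 85 mm and grips with 20 to 120 N. Pads are 22 mm wide; open, the fingers measure 114 mm over their backs; the gripper's body (76 mm by 85 mm) begins 54 mm behind the grasp point. The pads swing forward as they close: fully open they stand 13 mm farther back than shut.
Start: joints at [1.004, 0.181, 1.607, -0, 1.354, -0.206], TCP at [0.203, 0.538, 0.239] pointing down, gripper open.
Joint ranges: [-2.99, 2.99], [-0.89, 2.07], [0.3, 2.58], [-1.14, 4.28], [0, 2.63], [-3.12, 3.12]. Speed limits (rad/s): [2.57, 2.57, 3.01, 3.14, 3.14, 3.14].

### API

Orientations are given as a unit quaternion [w, x, y, z].
In Python, from bench import ctrl, camera gives the robot as it stands.
- The arm moves only by the shell command python3 -m pendant 'ROWS' [OPENING]. ROWS is JSON, a list of rows, each a list of 6 numbers: the shift along the world's x, y, z normalised to -1 to 1, where 1 is 200 mm, then the turn, a rotation vector about the world's x, y, z normalised to -1 to 1, where 1 is pi/2 rad. In form: [[dx, dy, dz, rx, ry, rz], ...]. A call has exactly 10 rows; each row shifts and turns the commanded pose from where the row before left it; what a row does not reach is not made up. A row lasts 1/8 s, in which the tool goes at most 62.5 mm and 10.7 degrees, less where a joint would pass 70% of its speed; a pose out of reach is approached as far as the arm can. A call with a number of a shift or a turn outside -1 to 1 is refused whole. A call with a gripper value outside its range is refused whole. OPENING is the opening, from -1 (shut) to 1 (fully open), set as the call begins (- or left out, the last holds). The fingers move at their own pace and stop on an object; the grip force is fixed at half the most. Time passes only in rows, so rows that do not move let the fingers close, or fill a call up. It gives the time, the measured TCP pose, the force, the opening and the grip force at its end, in the units of the state.
- ctrl.get_obs(): the state, without advancing time (a new reading comes with each control period).
- camera(name): name is "scene" or "top" or "wrist"; returns a dict with "color" (400x640x3 uint8, blue, green, red), "fx", "fy", "cx", "cy" (pixels), "distortion" ([k1, k2, p1, p2, k3] as OpenCV has them; the pictures are not rectified), "xyz" and "rotation" of the camera in the world; the wrist camera has in their place "hand_eye" (4x4, takes a point from camera to tool coordinates, whose origin is the TCP and whose axes are the flange's). Camera axes: x right, y down, z forward; pixel columns grow to the right and rows downward; lengths in m; the calibration is good to about 2 mm. A picture is of the moment at which its call begins: read the wrist's pose just before it. There is no depth.
- ctrl.hand_in(): hands the job in; it is judged then, once.
The state is a dict: "time_s": time; "q": joint angles; "dq": joint speeds; "joint_efforts": joint torques, N m; "eef_pos": TCP position; "eef_rot": TCP orientation; "wrist_force": force on the tool from outside, world axes, zero at the start; "torque": the same for the moment, N m; "opening": opening from 0.0 (shut) to 1.0 (fully open); "grasp_force": force on a finger pad.
Only numpy, scipy, OpenCV 4.12 (cv2) and the standard library are available. Lean on these libraries where they do the work, as an engineer would, in place of code of your own. Each camera call takes 0.05 s, during which the arm holds its last target. There are 200 camera calls.

### The job

Clear the cradle by hanging the small pail by the middle of its handle on the hook of the stand and letting go of it. Then pick up the cast clamp lever at its balance point and hold it level, lined up above the cradle with its thick boss over the round cup and its thin foot over the V saddle, about 80 mm clear above the cradle board and touching nothing: finish while still holding it there. Leave the other things on the bench where they are.

Things in the scene. Friction and masses are not known exactly. Their poses are not given: they have to be found in the camera images.
- cradle: Fixed cradle: dark wooden board 262 x 100 mm, 18 mm thick, lying on the bench. Origin at the middle of its underside; x runs along the board from the cup end to the saddle end, z up. The round iron cup (74 mm across, 14 mm high) is at x = -92.5 mm, the V saddle (50 mm wide, about 26 mm high) at x = +92.5 mm. The pail stands on the board between them at the start.
- cup (a point): Point on the top of the cradle board (18 mm above the bench) at the axis of the round cup.
- saddle (a point): Point on the top of the cradle board (18 mm above the bench) at the middle of the V saddle.
- pail: Loose small open metal pail, 0.13 to 0.2 kg, 84 mm across at the rim, 72 mm at the bottom, 75 mm high, with a rigid upright wire handle 10 mm thick that rises to 129 mm. Origin at the middle of its underside, z up. The handle's arch lies in the y-z plane: its straight level top bar runs along y for 76 mm, its two legs stand at y = -44 and +44 mm, and the handle is pinched across x (beside the middle, so that the middle stays free for the hook).
- bail (a point): Middle of the top bar of the pail's handle, on the bar's centre line, 124 mm above the pail's underside. Axes as the pail's.
- stand: Fixed hook stand: dark wooden foot 110 x 110 x 18 mm, a 16 mm post standing in its middle, 224 mm high, and a hook of 8 mm round bar that points from the post along the stand's -x. The hook's lowest point is 100 mm from the post, its upturned end is 120 mm from the post and 226 mm above the bench at the top. Origin at the middle of the foot's underside, z up.
- seat (a point): Lowest point of the hook, on the upper face of its bar, 204 mm above the bench: here the pail's bar rests (bar centre 5 mm above this point), lying across the hook. Axes as the stand's; the hook's upturned end stands at x = -20 mm from here and rises to 22 mm above this point.
- lever: Loose dark cast clamp lever, 0.44 to 0.72 kg, lying on the bench along its x: a thick round boss (48 mm across, 40 mm high) at its -x end, a straight bar 18 mm wide (y) and 22 mm high (12 to 34 mm above its underside), and a thin round foot (26 mm across, 34 mm high) at its +x end; 222 mm long over all. The boss is heavier, so the balance point is not at the middle: it lies 60 mm from the boss axis towards the foot. Origin under the balance point on the underside, z up.
- balance (a point): Balance point (centre of mass along the bar) of the lever, in the middle of the bar, 23 mm above its underside; 60 mm from the boss axis and 125 mm from the foot axis. Axes as the lever's; the bar is gripped across y.
- boss (a point): Centre of the lever's boss, on its axis, 20 mm above its underside.
- foot (a point): Centre of the lever's foot, on its axis, 17 mm above its underside; 185 mm from the boss axis.
- oil_bottle: Bystander: small brown bottle, 43 mm across, 92 mm high. Origin at the middle of its underside.
- tape: Bystander: roll of masking tape lying flat, 94 mm across, 25 mm high. Origin at the middle of its underside.
- wax_jar: Bystander: jar of wax, 70 mm across, 83 mm high. Origin at the middle of its underside.
- eraser: Bystander: eraser, 21 x 42 x 13 mm. Origin at the middle of its underside.

How it is judged:
On the way, in this order (a step that is already met when the one before it is completed fails the run):
1. the pail hangs on the hook by the middle of its handle, let go (x of bail in the frame of seat between -0.02 and 0.06 m and y of bail in the frame of seat between -0.022 and 0.022 m and z of bail in the frame of seat between -0.003 and 0.022 m and contact force between pail and stand above 0.4 N and contact force between the fingers and pail below 0.05 N and angle between pail's own z axis and vertical below 0.35 rad), for 0.3 s.
2. the lever is lifted off the bench, gripped at its balance point (contact force between the fingers and lever above 2 N and x of the grasp point in the frame of balance between -0.02 and 0.02 m and height (world z) of balance above 0.05 m), for 0.2 s.
At the end, for the whole second after the job is handed in: Lever held within 20 mm of its balance point, level within 0.12 rad, underside 50 to 120 mm above the cradle board, boss within 25 mm of over the cup and foot of over the saddle, still, touching no cradle or pail. Pail hangs free on the hook, bar middle within 22 mm sideways, tilt under 0.35 rad (all of step 1 and contact force between the fingers and lever above 2 N and x of the grasp point in the frame of balance between -0.02 and 0.02 m and horizontal distance between boss and cup below 0.025 m and horizontal distance between foot and saddle below 0.025 m and z of lever in the frame of cup between 0.05 and 0.12 m and angle between lever's own z axis and vertical below 0.12 rad and contact force between lever and cradle below 0.05 N and contact force between lever and pail below 0.05 N and linear speed of lever below 0.03 m/s and linear speed of pail below 0.05 m/s); the arm keeps its last pose, push and grip.
It fails at once if a bystander is pushed more than 30 mm from its place (distance of any of oil_bottle, tape, wax_jar, eraser from where it was at the start of the episode above 0.03 m).
It also fails if it takes over 58 s, if anything falls off the work surface, if the arm or the gripper's body presses on something with over 40 N, if the wrist force passes 120 N, or if a joint passes its speed limit or range.

## Working session

There is one attempt and no reset: what is moved stays moved. The work goes in short steps, Python scripts to look and compute and a shell command to move; the robot and the scene stay as the last step left them, time stands still between calls to the robot, and variables do not carry over. Pictures are saved under pics/ and viewed, at most 10 in all, crops included, and the job is handed in when it is done.

```bash
mkdir -p pics; ls; python3 - <<'E'
from bench import ctrl,camera
import cv2,numpy as np
o=ctrl.get_obs();print(o)
for n in ("top","scene"):
    c=camera(n);cv2.imwrite(f"pics/{n}0.png",c["color"]);print({k:v for k,v in c.items() if k!="color"})
E
```

```text
pics
{'time_s': 0.0, 'q': array([ 1.00372031e+00,  1.81542947e-01,  1.60804052e+00, -6.01060940e-06,
        1.35377133e+00, -2.06309554e-01]), 'dq': array([ 0.00106885, -0.0018087 , -0.00119622, -0.00045678, -0.0010083 ,
       -0.00040759]), 'joint_efforts': array([-4.44056313e-04, -4.44887638e+01, -3.51324928e+01, -4.76791356e-04,
        9.43634397e-03,  1.36145619e-05]), 'eef_pos': array([0.20266054, 0.53751769, 0.23836735]), 'eef_rot': array([-3.29559763e-04,  1.79405892e-01,  9.83774745e-01, -8.17123600e-04]), 'wrist_force': array([ 0.30977573, -0.78839167,  0.52532944]), 'torque': array([-0.020822  , -0.01821229, -0.0146692 ]), 'grasp_force': 0.0, 'opening': 0.9970331686896255}
{'fx': 477.044696904689, 'fy': 477.044696904689, 'cx': 321.4054535927532, 'cy': 192.44697593582825, 'distortion': array([-0.12673003,  0.        ,  0.        ,  0.        ,  0.        ]), 'xyz': array([0.31406069, 0.01982587, 1.47229466]), 'rotation': array([ 0.06584453, -0.69747832,  0.71041659, -0.06705782])}
{'fx': 428.4764682687929, 'fy': 428.4764682687929, 'cx': 320.21783727783617, 'cy': 199.69411364536433, 'distortion': array([0.00545992, 0.        , 0.        , 0.        , 0.        ]), 'xyz': array([-0.05086284, -0.51784344,  1.02941279]), 'rotation': array([-0.32615302,  0.84739056, -0.38888459,  0.15595587])}
```

View pics/top0.png

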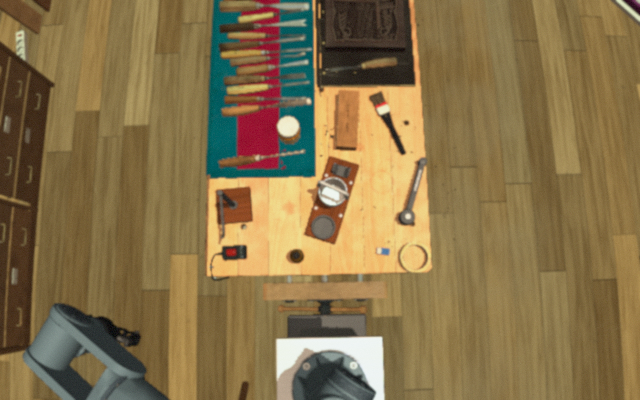

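View pics/scene0.png

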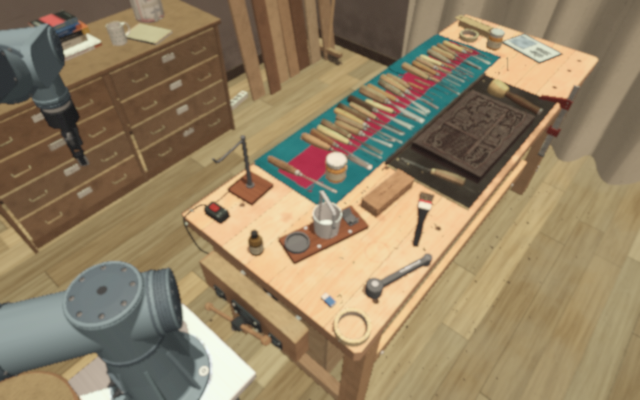

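The top view shows the cradle (cup about (323,228), saddle about (341,171)) with the pail at about (333,191). The lever's boss is at about (406,217) and its foot at about (422,162). The stand's foot is at about (236,205), with the hook near (222,200-240). I'll enlarge these next.

```bash
cat > h.py <<'E'
import numpy as np,cv2
from scipy.spatial.transform import Rotation as R
from bench import ctrl,camera
def rot(q): return R.from_quat(np.roll(q,-1)).as_matrix()
def pose(c,o=None):
    if "hand_eye" in c:
        T=np.eye(4);T[:3,:3]=rot(o["eef_rot"]);T[:3,3]=o["eef_pos"];T=T@c["hand_eye"];return T[:3,:3],T[:3,3]
    return rot(c["rotation"]),np.array(c["xyz"])
def K(c): return np.array([[c["fx"],0,c["cx"]],[0,c["fy"],c["cy"]],[0,0,1]])
def ray(c,uv,o=None):
    Rm,t=pose(c,o);p=cv2.undistortPoints(np.array([[uv]],float),K(c),c["distortion"])[0,0]
    return t,Rm@np.array([*p,1])
def plane(c,uv,z,o=None):
    t,d=ray(c,uv,o);return t+d*(z-t[2])/d[2]
def tri(r1,r2):
    (a,d),(b,e)=r1,r2;s=np.linalg.lstsq(np.c_[d,-e],b-a,rcond=None)[0]
    p,q=a+s[0]*d,b+s[1]*e;return (p+q)/2,np.linalg.norm(p-q)
def proj(c,P,o=None):
    Rm,t=pose(c,o);X=(np.atleast_2d(P)-t)@Rm
    return cv2.projectPoints(X,np.zeros(3),np.zeros(3),K(c),c["distortion"])[0][:,0]
E
python3 - <<'E'
import cv2,numpy as np
t=cv2.imread("pics/top0.png");s=cv2.imread("pics/scene0.png")
a=cv2.resize(t[150:280,205:435],None,fx=3.4,fy=3.4,interpolation=cv2.INTER_CUBIC)
cv2.imwrite("pics/c1.png",a)
b=cv2.resize(s[130:350,180:440],None,fx=2.7,fy=2.7,interpolation=cv2.INTER_CUBIC);cv2.imwrite("pics/c2.png",b)
E
```

```text
(no output)
```

View pics/c1.png

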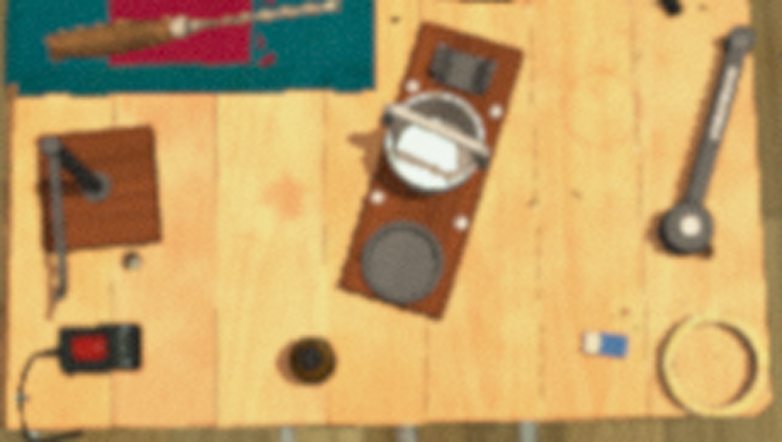

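View pics/c2.png

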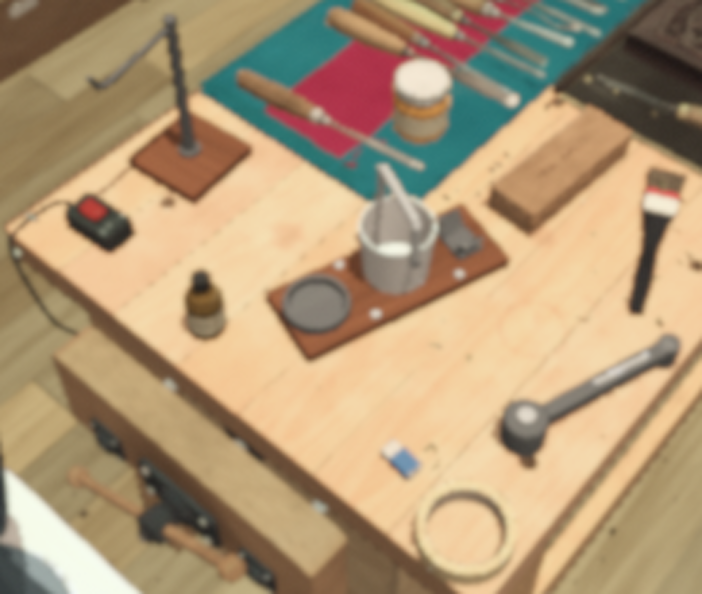

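```bash
python3 - <<'E'
from h import *
np.set_printoptions(precision=4,suppress=True)
t=camera("top");s=camera("scene")
T=lambda x,y:((x+.5)/3.4+205-.5,(y+.5)/3.4+150-.5)
S=lambda x,y:((x+.5)/2.7+180-.5,(y+.5)/2.7+130-.5)
for n,(x,y),z in [("c1",(425,22),.018),("c2",(523,47),.018),("c3",(440,320),.018),("c4",(340,290),.018),("cup",(402,263),.032),
 ("post",(48,146),.224),("postbase",(97,186),.018),("tip",(60,297),.226),("st1",(38,137),.018),("st2",(152,126),.018),("st3",(160,240),.018),("st4",(45,250),.018),
 ("bailA",(388,108),.147),("bailB",(487,162),.147),("rim",(435,142),.093),("boss",(688,228),.04),("foot",(740,38),.034),
 ("bottle",(311,360),.09),("eraser",(605,345),.013),("tape",(711,365),.025)]:
    print(n,plane(t,T(x,y),z))
for n,(x,y),z in [("post",(170,20),.224),("postbase",(189,150),.02),("tip",(95,83),.226),("bailA",(382,168),.147),("bailB",(417,222),.147),("boss",(526,415),.04),("foot",(667,346),.034),("cup",(317,303),.032),("jar",(422,75),.083),("bottle",(204,330),0)]:
    print("S",n,plane(s,S(x,y),z))
for n,a,b in [("post",(48,146),(170,20)),("tip",(60,297),(97,83)),("bailB",(487,162),(417,222)),("bailA",(388,108),(382,168)),("boss",(688,228),(526,415))]:
    print("tri",n,*tri(ray(t,T(*a)),ray(s,S(*b))))
E
```

```text
c1 [ 0.7071 -0.0134  0.018 ]
c2 [ 0.6816 -0.1035  0.018 ]
c3 [ 0.4313 -0.0209  0.018 ]
c4 [0.4599 0.0684 0.018 ]
cup [0.4816 0.0123 0.032 ]
post [0.5565 0.2905 0.224 ]
postbase [0.5585 0.2891 0.018 ]
tip [0.4369 0.2783 0.226 ]
st1 [0.6051 0.3446 0.018 ]
st2 [0.6134 0.2392 0.018 ]
st3 [0.5079 0.2309 0.018 ]
st4 [0.5004 0.3359 0.018 ]
bailA [0.5985 0.0221 0.147 ]
bailB [ 0.5512 -0.0593  0.147 ]
rim [ 0.5793 -0.018   0.093 ]
boss [ 0.507 -0.244  0.04 ]
foot [ 0.6829 -0.3026  0.034 ]
bottle [0.3935 0.0913 0.09  ]
eraser [ 0.4061 -0.1688  0.013 ]
tape [ 0.3854 -0.2616  0.025 ]
S post [0.5537 0.2849 0.224 ]
S postbase [0.554  0.2882 0.02  ]
S tip [0.4334 0.2659 0.226 ]
S bailA [0.5925 0.015  0.147 ]
S bailB [ 0.5586 -0.0601  0.147 ]
S boss [ 0.5086 -0.2441  0.04  ]
S foot [ 0.6753 -0.3053  0.034 ]
S cup [0.4791 0.0081 0.032 ]
S jar [0.7899 0.1179 0.083 ]
S bottle [0.3894 0.0927 0.    ]
tri post [0.5581 0.2916 0.2176] 0.0009468048559657603
tri tip [0.4407 0.2796 0.2122] 0.0058254562236862845
tri bailB [ 0.5526 -0.061   0.152 ] 0.005996057679517771
tri bailA [0.6011 0.0221 0.1352] 3.4004726860173316e-05
tri boss [ 0.5072 -0.2441  0.0416] 0.0011925747891754108
```

Positions agree between views: the cradle axis is at -18.3° and the lever is nearly parallel to it at -18.6°. The bail is at about (0.575,-0.019) with its bar at 60°. The seat is at about (0.457,0.281) and the stand's x axis at 4.8°. I'll move above the pail now.

```bash
python3 -m pendant '[[0.05,-0.15,0.06,0,0,-0.11],[0.05,-0.15,0.06,0,0,-0.11],[0.05,-0.15,0.06,0,0,-0.11],[0.05,-0.15,0.06,0,0,-0.11],[0.05,-0.15,0.06,0,0,-0.11],[0.05,-0.15,0.06,0,0,-0.11],[0.05,-0.15,0.06,0,0,-0.11],[0.05,-0.15,0.06,0,0,-0.11],[0.05,-0.15,0.06,0,0,-0.11],[0.05,-0.15,0.06,0,0,-0.11]]' 1
python3 -m pendant '[[0.16,-0.13,-0.04,0,0,0],[0.16,-0.13,-0.04,0,0,0],[0.16,-0.13,-0.04,0,0,0],[0.16,-0.13,-0.04,0,0,0],[0.16,-0.13,-0.04,0,0,0],[0.16,-0.13,-0.05,0,0,0],[0.16,-0.13,-0.05,0,0,0],[0.16,-0.13,-0.05,0,0,0],[0.145,-0.135,-0.05,0,0,0],[0,0,0,0,0,0]]'
python3 - <<'E'
from h import *
o=ctrl.get_obs();c=camera("wrist");cv2.imwrite("pics/w1.png",c["color"]);print(o["eef_pos"],o["eef_rot"],o["q"])
print(proj(c,[[.575,-.0186,.142],[.588,.003,.142],[.5985,.022,.142],[.551,-.059,.142]],o))
E
```

```text
time_s: 1.45
eef_pos: [0.303, 0.237, 0.3596]
eef_rot: [0.0, 0.866, 0.5, 0.0]
wrist_force: [0.8, 1.0, 0.0]
opening: 0.998
grasp_force: 0.0
time_s: 2.7
eef_pos: [0.5885, 0.0011, 0.2773]
eef_rot: [-0.001, 0.865, 0.501, -0.001]
wrist_force: [0.3, -0.1, 0.4]
opening: 1.002
grasp_force: 0.0
[0.58847169 0.00113754 0.27733231] [-8.17699896e-04  8.65260026e-01  5.01321308e-01 -1.16794437e-03] [-1.99433236e-01  1.83123819e-01  1.52683588e+00 -3.26696408e-04
  1.43446601e+00  3.21156444e-01]
[[318.94760736 220.038514  ]
 [319.51194388 190.75235384]
 [319.00802384 164.23825118]
 [318.2786836  270.77052374]]
```

View pics/w1.png

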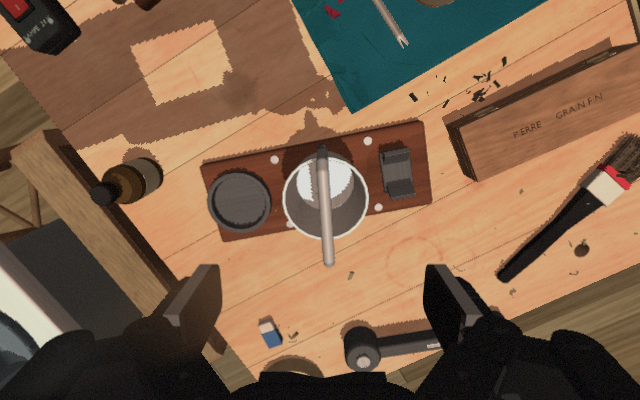

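The wrist view shows the bar running from about (321,150) to (329,264). The lever's boss is at about (362,349).

```bash
python3 - <<'E'
from h import *
o=ctrl.get_obs();c=camera("wrist")
a=plane(c,(321.5,152),.142,o);b=plane(c,(329,262),.142,o)
print(a,b,(a+b)/2,np.linalg.norm(a-b),np.degrees(np.arctan2(*(a-b)[1::-1])))
m=c["color"].astype(int)
# cup / saddle
for n,uv,z in [("cup",(239,201),.032),("boss",(362,355),.04),("cr1",(421,120),.018),("cr2",(432,203),.018),("cr3",(222,241),.018),("cr4",(201,163),.018)]: print(n,plane(c,uv,z,o))
E
```

```text
[0.60430723 0.03060055 0.142     ] [ 0.5625257  -0.05536196  0.142     ] [ 0.58341646 -0.0123807   0.142     ] 0.09557849518000179 64.0782259290764
cup [0.48485106 0.01390372 0.032     ]
boss [ 0.50998464 -0.23937443  0.04      ]
cr1 [ 0.70771442 -0.01012621  0.018     ]
cr2 [ 0.67831298 -0.10446966  0.018     ]
cr3 [ 0.43252272 -0.02070256  0.018     ]
cr4 [0.46727116 0.07177609 0.018     ]
```

```bash
python3 - <<'E'
from h import *
o=ctrl.get_obs();c=camera("wrist");print("rim",plane(c,(325.5,196.5),.093,o))
E
python3 -m pendant '[[0.02,0.035,-0.08,0,0,0.026],[0,0,-0.08,0,0,0],[0,0,-0.08,0,0,0],[0,0,-0.08,0,0,0],[0,0,-0.08,0,0,0],[0,0,-0.08,0,0,0],[0,0,-0.08,0,0,0],[0,0,-0.08,0,0,0],[0,0,-0.09,0,0,0],[0,0,0,0,0,0]]'
python3 - <<'E'
from h import *
o=ctrl.get_obs();c=camera("wrist");cv2.imwrite("pics/w2.png",c["color"]);print(o["eef_pos"])
E
```

```text
rim [ 0.58215838 -0.01453541  0.093     ]
time_s: 4.1
eef_pos: [0.5907, 0.0102, 0.1311]
eef_rot: [-0.001, 0.854, 0.52, -0.001]
wrist_force: [-0.6, -0.1, 0.3]
opening: 1.002
grasp_force: 0.0
[0.59066136 0.01021338 0.13114026]
```

View pics/w2.png

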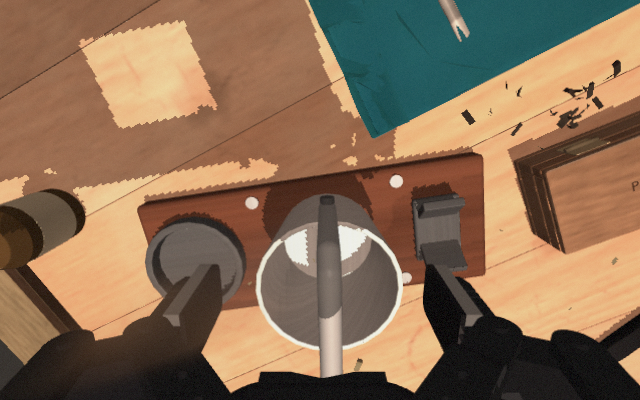

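The fingers straddle the bar, which is at u≈329 against a finger midpoint of about 324. I'll close, then lift.

```bash
python3 -m pendant '[[0,0,0,0,0,0],[0,0,0,0,0,0],[0,0,0,0,0,0],[0,0,0,0,0,0],[0,0,0,0,0,0],[0,0,0,0,0,0],[0,0,0,0,0,0],[0,0,0,0,0,0],[0,0,0,0,0,0],[0,0,0,0,0,0]]' -1
python3 -m pendant '[[0,0,0.05,0,0,0],[0,0,0.05,0,0,0],[0,0,0.05,0,0,0],[0,0,0.05,0,0,0],[0,0,0.05,0,0,0],[0,0,0.05,0,0,0],[0,0,0.06,0,0,0],[0,0,0.06,0,0,0],[0,0,0.06,0,0,0],[0,0,0.06,0,0,0]]'
python3 - <<'E'
from h import *
o=ctrl.get_obs();c=camera("wrist");cv2.imwrite("pics/w3.png",c["color"]);print(o["eef_pos"])
E
```

```text
time_s: 5.4
eef_pos: [0.5923, 0.0099, 0.1336]
eef_rot: [0.0, 0.854, 0.52, 0.0]
wrist_force: [1.1, -0.4, 3.1]
opening: 0.093
grasp_force: 58.6
time_s: 6.65
eef_pos: [0.592, 0.01, 0.2422]
eef_rot: [0.0, 0.854, 0.52, 0.0]
wrist_force: [0.2, 0.3, -2.1]
opening: 0.094
grasp_force: 58.6
[0.59198654 0.00999152 0.24218823]
```

View pics/w3.png

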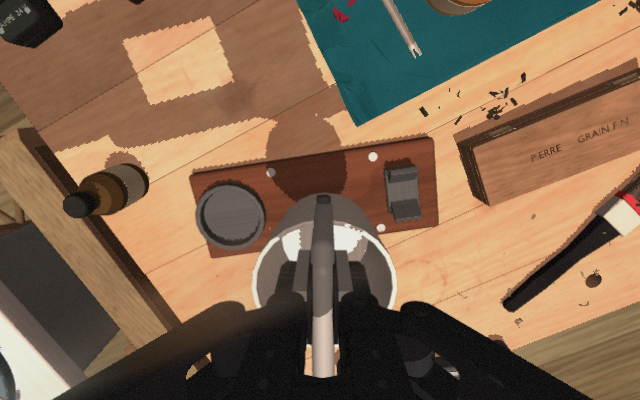

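The pail is held and clear, with its bar about 27 mm off centre in the grip. I'll carry it to a point 90 mm in front of the hook tip.

```bash
python3 -m pendant '[[-0.15,0.1,0,0,0,0.036],[-0.15,0.1,0,0,0,0.036],[-0.15,0.1,0,0,0,0.036],[-0.15,0.1,0,0,0,0.036],[-0.15,0.1,0,0,0,0.036],[-0.075,0.19,0,0,0,0.036],[-0.075,0.19,0,0,0,0.036],[-0.075,0.19,0,0,0,0.036],[-0.075,0.19,0,0,0,0.036],[-0.07,0.19,0,0,0,0.033]]'
python3 -m pendant '[[0,0,-0.03,0,0,0],[0,0,-0.03,0,0,0],[0,0,0,0,0,0],[0,0,0,0,0,0],[0,0,0,0,0,0],[0,0,0,0,0,0],[0,0,0,0,0,0],[0,0,0,0,0,0],[0,0,0,0,0,0],[0,0,0,0,0,0]]'
python3 - <<'E'
from h import *
s=camera("scene");t=camera("top")
a=cv2.resize(s["color"][100:260,170:290],None,fx=3.7,fy=3.7,interpolation=cv2.INTER_CUBIC)
b=cv2.resize(t["color"][150:310,200:280],None,fx=3.7,fy=3.7,interpolation=cv2.INTER_CUBIC)
cv2.imwrite("pics/c3.png",np.hstack([a,b]))
print(ctrl.get_obs()["eef_pos"])
for c in (s,t): print(proj(c,[[.457,.281,.204],[.437,.2795,.226],[.5565,.2895,.224],[.37,.273,.2385]]))
E
```

```text
time_s: 7.95
eef_pos: [0.3673, 0.3012, 0.2416]
eef_rot: [0.0, 0.676, 0.737, 0.0]
wrist_force: [0.5, 0.2, -0.9]
opening: 0.092
grasp_force: 58.6
time_s: 9.2
eef_pos: [0.368, 0.3, 0.2293]
eef_rot: [-0.0, 0.677, 0.736, -0.0]
wrist_force: [0.2, 0.1, -1.5]
opening: 0.091
grasp_force: 58.6
[0.36794676 0.30000941 0.22926434]
[[219.16956272 159.57444763]
 [212.67184005 157.58942551]
 [242.29235882 135.97160574]
 [193.86678147 167.886538  ]]
[[223.0918366  230.34156479]
 [221.84801376 236.98703455]
 [219.11946301 192.57517116]
 [222.97849288 262.35476184]]
```

View pics/c3.png

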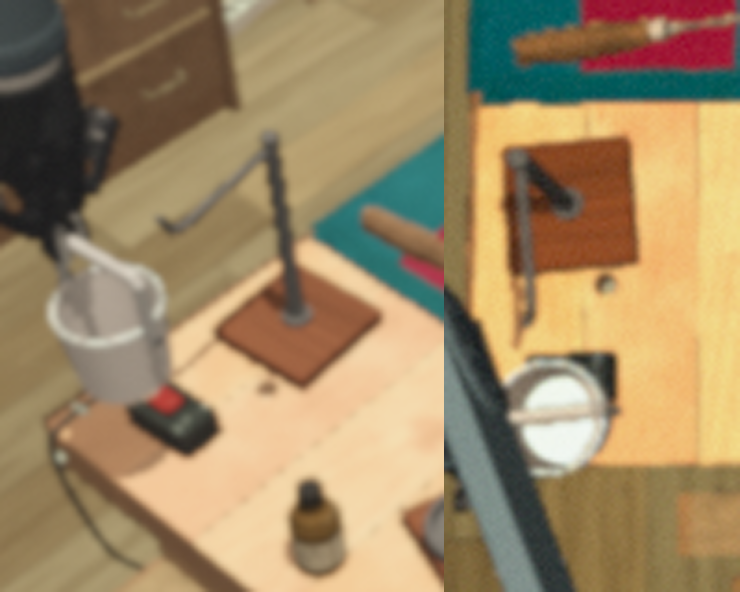

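The pail hangs level, facing the hook. In both views the bail looks somewhat further to -y than predicted, so I'll quantify that from the rim centre.

```bash
python3 - <<'E'
from h import *
np.set_printoptions(precision=4,suppress=True)
s=camera("scene");t=camera("top")
S=lambda x,y:((x+.5)/3.7+170-.5,(y+.5)/3.7+100-.5)
T=lambda x,y:((x-444+.5)/3.7+200-.5,(y+.5)/3.7+150-.5)
print("rim",tri(ray(s,S(106,304)),ray(t,T(556,416))), plane(s,S(106,304),.1895),plane(t,T(556,416),.1895))
print("endB",plane(s,S(145,275),.2385),plane(t,T(610,411),.2385))
print("tip",plane(s,S(163,222),.226),plane(t,T(527,322),.226),"post",plane(s,S(269,135),.224),plane(t,T(518,157),.224))
print("hook low",plane(s,S(183,228),.204),plane(t,T(529,300),.204))
# white/bright rim mask in scene
E
```

```text
rim (array([0.3704, 0.2654, 0.1913]), np.float64(0.005482065790423048)) [0.369  0.2686 0.1895] [0.3728 0.2643 0.1895]
endB [0.3811 0.225  0.2385] [0.3736 0.217  0.2385]
tip [0.4334 0.2709 0.226 ] [0.4378 0.2789 0.226 ] post [0.5561 0.2889 0.224 ] [0.5579 0.2881 0.224 ]
hook low [0.4522 0.2757 0.204 ] [0.456  0.2823 0.204 ]
```

```bash
python3 -m pendant '[[0,0.02,0,0,0,0],[0.05,0.004,0,0,0,0],[0.05,0.004,0,0,0,0],[0.05,0.004,0,0,0,0],[0.05,0.004,0,0,0,0],[0.05,0.004,0,0,0,0],[0.05,0.004,0,0,0,0],[0.05,0.004,0,0,0,0],[0.05,0.004,0,0,0,0],[0.05,0.004,0,0,0,0]]'
python3 -m pendant '[[0,0,0,0,0,0],[0,0,-0.02,0,0,0],[0,0,-0.02,0,0,0],[0,0,-0.02,0,0,0],[0,0,-0.02,0,0,0],[0,0,-0.02,0,0,0],[0,0,-0.02,0,0,0],[0,0,-0.01,0,0,0],[0,0,0,0,0,0],[0,0,0,0,0,0]]'
python3 - <<'E'
from h import *
s=camera("scene");t=camera("top")
a=cv2.resize(s["color"][100:260,170:290],None,fx=3.7,fy=3.7,interpolation=cv2.INTER_CUBIC)
b=cv2.resize(t["color"][150:310,200:280],None,fx=3.7,fy=3.7,interpolation=cv2.INTER_CUBIC)
cv2.imwrite("pics/c4.png",np.hstack([a,b]))
E
```

```text
time_s: 10.65
eef_pos: [0.4586, 0.3112, 0.2293]
eef_rot: [0.0, 0.677, 0.736, -0.0]
wrist_force: [1.1, 0.0, -1.3]
opening: 0.095
grasp_force: 58.6
time_s: 11.9
eef_pos: [0.4581, 0.3112, 0.2035]
eef_rot: [0.0, 0.677, 0.736, 0.0]
wrist_force: [-0.6, -0.4, -1.5]
opening: 0.089
grasp_force: 58.7
```

View pics/c4.png

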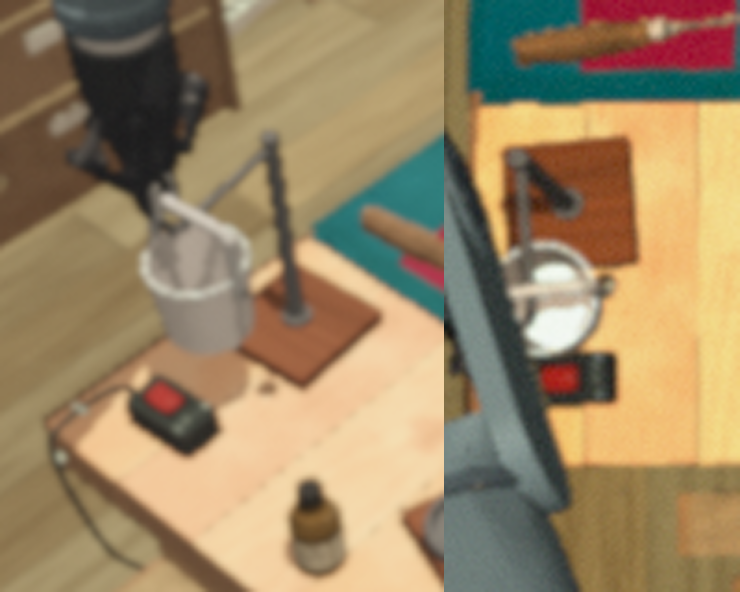

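The bar is over the hook seat and still about 3 mm above it, with the bail about 5 mm to -y. I'll nudge it and lower.

```bash
python3 -m pendant '[[0,0.02,0,0,0,0],[0,0,-0.01,0,0,0],[0,0,-0.005,0,0,0],[0,0,0,0,0,0],[0,0,0,0,0,0],[0,0,0,0,0,0],[0,0,0,0,0,0],[0,0,0,0,0,0],[0,0,0,0,0,0],[0,0,0,0,0,0]]'
```

```text
time_s: 13.25
eef_pos: [0.4581, 0.3153, 0.2004]
eef_rot: [0.0, 0.677, 0.736, 0.0]
wrist_force: [-0.4, 2.6, 2.4]
opening: 0.093
grasp_force: 58.9
```

Contact: the vertical force changed from -1.5 to +2.4 N. I'll release.

```bash
python3 -m pendant '[[0,0,0,0,0,0],[0,0,0,0,0,0],[0,0,0,0,0,0],[0,0,0,0,0,0],[0,0,0,0,0,0],[0,0,0,0,0,0],[0,0,0,0,0,0],[0,0,0,0,0,0],[0,0,0,0,0,0],[0,0,0,0,0,0]]' 1
python3 - <<'E'
from h import *
s=camera("scene");t=camera("top");w=camera("wrist")["color"]
a=cv2.resize(s["color"][100:220,170:270],None,fx=3.5,fy=3.5,interpolation=cv2.INTER_CUBIC)
b=cv2.resize(w,(448,280))
h=np.zeros((420,798,3),np.uint8);h[:,:350]=a;h[:280,350:]=b
cv2.imwrite("pics/c5.png",h)
E
```

```text
time_s: 14.5
eef_pos: [0.458, 0.3152, 0.2003]
eef_rot: [-0.0, 0.677, 0.736, -0.0]
wrist_force: [0.3, -0.2, 1.1]
opening: 1.001
grasp_force: 0.0
```

View pics/c5.png

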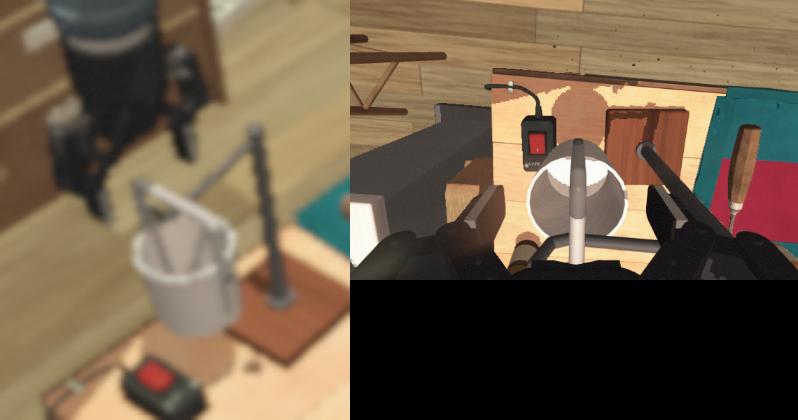

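The pail hangs on the hook and the fingers are open. I'll check centring numerically: the hook crossing is at about (324,344) in the full wrist picture and the far bar end at about (326,200).

```bash
python3 - <<'E'
from h import *
o=ctrl.get_obs();c=camera("wrist")
for uv,z in [((326,198),.209),((326,205),.209),((324,344),.200),((324,350),.200),((325,278),.160)]: print(uv,plane(c,uv,z,o))
E
python3 -m pendant '[[0,0,0.03,0,0,0],[0,0,0.05,0,0,0],[0,0,0.08,0,0,0],[0,0,0.08,0,0,0],[0,0,0.08,0,0,0],[0,0,0.08,0,0,0],[0,0,0.08,0,0,0],[0,0,0.08,0,0,0],[0,0,0.04,0,0,0],[0,0,0,0,0,0]]'
python3 - <<'E'
from h import *
o=ctrl.get_obs();c=camera("wrist");cv2.imwrite("pics/w6.png",c["color"])
print(o["eef_pos"]); print(proj(c,[[.457,.279,.209],[.462,.231,.209],[.455,.327,.209],[.457,.279,.16]],o))
E
```

```text
(326, 198) [0.45702034 0.35263692 0.209     ]
(326, 205) [0.45726194 0.34985619 0.209     ]
(324, 344) [0.46256397 0.27906509 0.2       ]
(324, 350) [0.46284941 0.27571135 0.2       ]
(325, 278) [0.4623095  0.29100568 0.16      ]
time_s: 15.95
eef_pos: [0.4582, 0.3153, 0.3209]
eef_rot: [0.0, 0.677, 0.736, 0.0]
wrist_force: [-0.6, 0.1, -0.0]
opening: 0.996
grasp_force: 0.0
[0.45824095 0.31528087 0.32089603]
[[315.66668592 244.79807144]
 [317.19689945 299.14899615]
 [318.03240419 184.74844356]
 [316.59409808 222.61946388]]
```

```bash
python3 - <<'E'
from h import *
im=cv2.imread("pics/w6.png");g=cv2.cvtColor(im,cv2.COLOR_BGR2HSV)
sub=g[150:330:6,240:400:4]
for i,r in enumerate(sub): print(150+6*i,"".join("." if p[1]>70 else " -+*#@"[min(5,p[2]//45)] for p in r))
E
```

```text
150 .......        .........................
156 .......-------- ........................
162 .......-- ----- ....--..................
168 .......- ....--.....--..................
174 .......- ....-- .+++--++++..............
180 .......--....--#@@@*#**@@@@+.........+--
186 .......--....#@@@@@+**+@@@@@@........+  
192 .......-----@+@@@@@*@@*@@@@@@@........+ 
198 .......++++@++@@@@@*@@*@@@@@@+#.........
204 .......---@+++#@@@@*@@*@@@@@#++@........
210 ..........@+++###@@*@@*@@@@#++++........
216 ..........@++++####*@@*####+++++@.......
222 ..........@++++**##*@@*###++++++@.......
228 ..........@*********@@*++++++++*........
234 ...........#*****+++@@*++++++++@........
240 ...........@**...++*@@*++++++++++++++---
246 ...............+****@@*++++++@...*++++++
252 ............*+@*****@@*++++@@...........
258 ................@@@*@@*#@@..............
264 ....................@@#.................
270 ....................#@#.................
276 ....................@@#.................
282 ....................#@#.................
288 ....................#@*.................
294 ........................................
300 ........................................
306 ........................................
312 ........................................
318 ........................................
324 ........................................
```

The pail hangs with the bail about +3 to +8 mm sideways and +6 mm in x, well within limits. Next I'll go above the lever.

```bash
python3 -m pendant '[[0.025,-0.14,0,0,0,0.074],[0.025,-0.145,0,0,0,0.074],[0.025,-0.145,0,0,0,0.074],[0.025,-0.145,0,0,0,0.074],[0.025,-0.145,0,0,0,0.074],[0.025,-0.145,0,0,0,0.074],[0.025,-0.145,0,0,0,0.074],[0.025,-0.145,0,0,0,0.074],[0.025,-0.145,0,0,0,0.074],[0.025,-0.145,0,0,0,0.074]]'
python3 -m pendant '[[0.028,-0.145,-0.03,0,0,0],[0.028,-0.145,-0.03,0,0,0],[0.028,-0.145,-0.03,0,0,0],[0.028,-0.145,-0.03,0,0,0],[0.028,-0.145,-0.03,0,0,0],[0.028,-0.145,-0.03,0,0,0],[0.028,-0.145,-0.03,0,0,0],[0.028,-0.145,-0.03,0,0,0],[0.028,-0.145,-0.03,0,0,0],[0,0,0,0,0,0]]'
python3 - <<'E'
from h import *
o=ctrl.get_obs();c=camera("wrist");cv2.imwrite("pics/w7.png",c["color"]);print(o["eef_pos"],o["q"])
P=proj(c,[[.507,-.244,.04],[.682,-.303,.034],[.564,-.263,.034]],o);print(P)
g=cv2.cvtColor(c["color"],cv2.COLOR_BGR2HSV)
for i in range(60,400,10): print(i,"".join("." if p[1]>90 else " -+*#@"[min(5,p[2]//45)] for p in g[i,0:640:8]))
E
```

```text
time_s: 17.25
eef_pos: [0.5076, 0.0253, 0.3193]
eef_rot: [-0.001, 0.16, 0.987, 0.0]
wrist_force: [-0.2, 0.9, -0.2]
opening: 0.998
grasp_force: 0.0
time_s: 18.5
eef_pos: [0.5576, -0.2362, 0.2642]
eef_rot: [-0.001, 0.163, 0.987, 0.001]
wrist_force: [0.2, -0.1, 0.4]
opening: 1.003
grasp_force: 0.0
[ 0.5575926  -0.23619845  0.26424859] [-5.96309773e-01  2.30616281e-01  1.49709604e+00 -3.05111539e-04
  1.41701011e+00 -1.83996101e+00]
[[299.62725058 126.22311629]
 [303.25678209 284.36116438]
 [301.36056561 182.37707595]]
60 ................................................................................
70 .............................................................#.........#........
80 ................................................................................
90 ................................................................................
100 ................................................................................
110 ....................................+++ ........................................
120 ...................................++*++ ............................
[... 1600 characters left out ...]
 .  --  ..................
320 ................. . .-+ . ......................  .... . . +.  .................
330 .......... ......-.. .  .. ......................  .... .        ...........*+++
340 ....... .. ......    .. ..........................  ...  ..   . .          .#*+.
350 .....   .....   .  . . . ..........................   -. ... .          .   ....
360 ..... .. ..       ..      .+........................ @@    .  .     .  .   . ...
370 ...    ..              . . +........................@@     .    .              +
380 ..   . ..            .    . +.+...    .       . ...... .  .               .     
390 .. .  .             . . ..   ..  .           .     .. .    .             .
```

```bash
python3 - <<'E'
from h import *
np.set_printoptions(precision=4,suppress=True)
o=ctrl.get_obs();c=camera("wrist")
g=cv2.cvtColor(c["color"],cv2.COLOR_BGR2HSV)
m=((g[...,1]<90)).astype(np.uint8);m[305:]=0;m[:95]=0;m[:,:255]=0;m[:,345:]=0
n,l,s,_=cv2.connectedComponentsWithStats(m);k=1+np.argmax(s[1:,4]);print(s[k])
B=(l==k).astype(np.uint8)
for v in range(100,302,8):
    u=np.where(B[v])[0]; print(v,(u.min(),u.max()) if len(u) else "",end="; ")
b=plane(c,(304,128),.04,o)
# bar centreline
pts=[]
for v in range(165,262,6):
    u=np.where(B[v])[0];pts.append(plane(c,(u.mean(),v),.034,o)[:2])
pts=np.array(pts);d=pts[-1]-pts[0];print("\nbar",pts[0],pts[-1],np.degrees(np.arctan2(d[1],d[0])));print(b)
E
```

```text
[ 275  105   46  190 3969]
100 ; 108 (np.int64(286), np.int64(311)); 116 (np.int64(278), np.int64(317)); 124 (np.int64(276), np.int64(319)); 132 (np.int64(276), np.int64(319)); 140 (np.int64(279), np.int64(316)); 148 (np.int64(288), np.int64(308)); 156 (np.int64(291), np.int64(306)); 164 (np.int64(291), np.int64(306)); 172 (np.int64(291), np.int64(307)); 180 (np.int64(291), np.int64(306)); 188 (np.int64(292), np.int64(307)); 196 (np.int64(292), np.int64(307)); 204 (np.int64(292), np.int64(307)); 212 (np.int64(292), np.int64(307)); 220 (np.int64(293), np.int64(307)); 228 (np.int64(293), np.int64(307)); 236 (np.int64(293), np.int64(307)); 244 (np.int64(293), np.int64(307)); 252 (np.int64(293), np.int64(307)); 260 (np.int64(294), np.int64(307)); 268 (np.int64(294), np.int64(308)); 276 (np.int64(293), np.int64(308)); 284 (np.int64(291), np.int64(310)); 292 (np.int64(294), np.int64(307)); 300 ; 
bar [ 0.5454 -0.2583] [ 0.6529 -0.2941] -18.383711565087744
[ 0.5104 -0.2393  0.04  ]
```

Lever found in the wrist view: balance at about (0.5655,-0.265), axis -18.4°, which the gripper yaw already matches. I'll descend and close.

```bash
python3 -m pendant '[[0.04,-0.145,0,0,0,0],[0,0,-0.15,0,0,0],[0,0,-0.15,0,0,0],[0,0,-0.15,0,0,0],[0,0,-0.15,0,0,0],[0,0,-0.15,0,0,0],[0,0,-0.15,0,0,0],[0,0,-0.15,0,0,0],[0,0,-0.1,0,0,0],[0,0,-0.085,0,0,0]]'
python3 -m pendant '[[0,0,0,0,0,0],[0,0,0,0,0,0],[0,0,0,0,0,0],[0,0,0,0,0,0],[0,0,0,0,0,0],[0,0,0,0,0,0],[0,0,0,0,0,0],[0,0,0,0,0,0],[0,0,0,0,0,0],[0,0,0,0,0,0]]' -1
```

```text
time_s: 19.85
eef_pos: [0.5666, -0.2632, 0.0188]
eef_rot: [0.0, 0.161, 0.987, -0.0]
wrist_force: [0.4, -0.4, 0.4]
opening: 1.002
grasp_force: 0.0
time_s: 21.1
eef_pos: [0.567, -0.2646, 0.0205]
eef_rot: [0.001, 0.162, 0.987, -0.001]
wrist_force: [-1.3, -2.2, 6.5]
opening: 0.196
grasp_force: 60.1
```

```bash
python3 -m pendant '[[0,0,0.03,0,0,0],[0,0,0.05,0,0,0],[0,0,0.06,0,0,0],[0,0,0.06,0,0,0],[0,0,0.06,0,0,0],[0,0,0.06,0,0,0],[0,0,0.06,0,0,0],[0,0,0.06,0,0,0],[0,0,0.06,0,0,0],[0,0,0,0,0,0]]'
python3 - <<'E'
from h import *
np.set_printoptions(precision=4,suppress=True)
o=ctrl.get_obs();c=camera("wrist");cv2.imwrite("pics/w8.png",c["color"])
x=rot(o["eef_rot"])[:,0];gp=o["eef_pos"]-.011*rot(o["eef_rot"])[:,2];print(o["eef_pos"],gp,x,o["wrist_force"],o["torque"])
g=cv2.cvtColor(c["color"],cv2.COLOR_BGR2HSV)
for i in range(0,400,10): print(i,"".join("." if p[1]>90 else " -+*#@"[min(5,p[2]//45)] for p in g[i,200:440:4]))
E
```

```text
time_s: 22.35
eef_pos: [0.5672, -0.2644, 0.1208]
eef_rot: [0.001, 0.162, 0.987, -0.001]
wrist_force: [0.2, -0.0, -7.1]
opening: 0.196
grasp_force: 59.0
[ 0.5672 -0.2644  0.1208] [ 0.5672 -0.2643  0.1318] [-0.9478  0.319  -0.0026] [ 0.1844 -0.0051 -7.1228] [-0.0145 -0.0765 -0.0022]
0 ............................................................
10 ............................................................
20 ............................................................
30 ............................................................
40 ............................................................
50 ............................................................
60 ............................................................
70 .......................--------------- .....................
80 ....................--++++++++++++++++++-- .................
90 .................---+++++++++++++++++++++++--...............
100 ................--+++++++++++++++++++++++++++ -.............
110 ...............-+++++++++++++----+-++++++++++---............
120 ..............-+++++++++++#@@@@@@@@#-++++++++
[... 1060 characters left out ...]
................-.  ----..----------..----   ...............
300 ...............-.----. +- ----------  +         ............
310 -..-.  -..-- . -.         ----------  ...           ...     
320 -. ...--..   .            ----------   . ... .      .  .    
330   -      .      .        .+++++-----.         .  . .        
340                     .    .++++++++--. ..    ..             .
350                    .   ...+++####++-... .   .   ..          
360                        ...+++####++-...      . ..           
370   ------         .     ...+++####++-...    .  .     .       
380          .                   ..        .          .         
390       .  .        .   ..            .       .    .
```

```bash
python3 - <<'E'
from h import *
np.set_printoptions(precision=4,suppress=True)
o=ctrl.get_obs();c=camera("wrist");R0=rot(o["eef_rot"]);x=R0[:,0]
print([ctrl.get_obs()["torque"]])
for v in (132,136,140):
    b=plane(c,(324,v),.140,o);print(v,b,"along",(b-o["eef_pos"])@x)
m=cv2.inRange(cv2.cvtColor(c["color"],cv2.COLOR_BGR2GRAY),170,255)[100:180,280:370];M=cv2.moments(m,True);print(M["m10"]/M["m00"]+280,M["m01"]/M["m00"]+100,M["m00"])
# scene/top check: boss/foot top centres as predicted with offset .06
t=camera("top");g=cv2.cvtColor(t["color"],cv2.COLOR_BGR2GRAY)
for d in (.055,.06,.07): print(proj(t,[o["eef_pos"]*[1,1,0]+x*d+[0,0,.14]]))
z=g[180:250,385:425]
for i in range(195,245,2): print(i,"".join(" -+*#@"[min(5,p//45)] for p in g[i,380:430]))
E
```

```text
[array([ 0.0209, -0.0111,  0.0277])]
132 [ 0.5069 -0.2438  0.14  ] along 0.06308644946339105
136 [ 0.5081 -0.2442  0.14  ] along 0.06179914672127803
140 [ 0.5093 -0.2447  0.14  ] along 0.06050288315165227
322.5749342681858 138.78133216476775 2282.0
[[413.9306 209.2168]]
[[413.4615 210.8795]]
[[412.5204 214.2116]]
195 ++++++++++++++++*********++++++*+***++++--        
197 +++++++++++++++*********+++++++++++++++++++***++--
199 ++++++++++++++********+++++++++++++++++++++***#**+
201 ++++++*+++++++****++++--------+++++++++++++++++*++
203 *+++++++++++++++++---------------+++++++++++++++++
205 *+++++++++++++++++------------------++++++++++++++
207 *++++++++++++++-----++++++++++++-------+++++++++++
209 ++++++---+--------++++++++++++++++++------++++++++
211 ++++------------+++++++++++++++++++++++++-+-++++++
213 ++++-----------+++++++++++++++++++++++++++++----++
215 ++++++--------++++++++++++++++++++++++++++++++----
217 ++++--------++++++++++++++++++++++++++++++++++++--
219 +++------+++++++++++++++++++++++++++++++++++++++++
221 +------+++++++++++++++++++++++++++++++++++++++++++
223 -----+++++++++++++++++++++++++++++++++++++++++++++
225 ----++++++++++++++++++++++++++++++++++++++++++++++
227 ---+++++++++++++++++++++++++++++++++++++++++++++++
229 -+++++++++++++++++++++++++++++++++++++++++++++++++
231 ++++++++++++++++++++++++++++++++++++++++++++++++++
233 ++++++++++++++++++++++++++++++++++++++++++++++++++
235 ++++++++++++++++++++++++++++++++++++++++++++++++++
237 ++++++++++++++++++++++++++++++++++++++++++++++++++
239 ++++++++++++++++++++++++++++++++++++++++++++++++++
241 ++++++++++++++++++++++++++++++++++++++++++++++++++
243 ++++++++++++++++++++++++++++++++++++++++++++++++++
```

The grip is about 1 mm from balance. I'll translate the lever over the cradle.

```bash
python3 -m pendant '[[-0.014,0.07,0,0,0,0],[-0.014,0.14,0,0,0,0],[-0.014,0.17,0,0,0,0],[-0.014,0.17,0,0,0,0],[-0.014,0.17,0,0,0,0],[-0.014,0.17,0,0,0,0],[-0.014,0.17,0,0,0,0],[-0.014,0.12,0,0,0,0],[-0.014,0.07,0,0,0,0],[0,0.0375,0,0,0,0]]'
python3 -m pendant '[[0,0,0,0,0,0],[0,0,0,0,0,0],[0,0,0,0,0,0],[0,0,0,0,0,0],[0,0,0,0,0,0],[0,0,0,0,0,0],[0,0,0,0,0,0],[0,0,0,0,0,0],[0,0,0,0,0,0],[0,0,0,0,0,0]]'
python3 - <<'E'
from h import *
np.set_printoptions(precision=4,suppress=True)
o=ctrl.get_obs();c=camera("wrist");s=camera("scene");R0=rot(o["eef_rot"]);x=R0[:,0];print(o["eef_pos"],o["dq"].max())
m=cv2.inRange(cv2.cvtColor(c["color"],cv2.COLOR_BGR2GRAY),170,255)[100:180,280:370];M=cv2.moments(m,True);uv=(M["m10"]/M["m00"]+280,M["m01"]/M["m00"]+100)
b=plane(c,uv,.14,o);print("boss",b,"foot est",b-x*.185)
# pail hang check in scene: grey pail pixels around predicted location
print(proj(s,[[.46,.283,.209],[.46,.283,.16],[.46,.283,.085]]))
g=cv2.cvtColor(s["color"],cv2.COLOR_BGR2HSV)
for i in range(140,205,3): print(i,"".join("." if p[1]>60 else " -+*#@"[min(5,p[2]//45)] for p in g[i,195:260]))
E
```

```text
time_s: 23.75
eef_pos: [0.5405, -0.0049, 0.1192]
eef_rot: [-0.0, 0.161, 0.987, -0.0]
wrist_force: [-0.5, -0.6, -6.4]
opening: 0.197
grasp_force: 59.2
time_s: 25.0
eef_pos: [0.5412, -0.0063, 0.1193]
eef_rot: [0.0, 0.162, 0.987, -0.0]
wrist_force: [-0.3, -1.2, -6.5]
opening: 0.196
grasp_force: 59.2
[ 0.5412 -0.0063  0.1193] 0.0013894064837133874
boss [0.4822 0.0097 0.14  ] foot est [ 0.6575 -0.0493  0.14  ]
[[219.2316 157.4132]
 [221.9759 169.9412]
 [225.8802 187.7718]]
140 ...........................................+--------------------+
143 ...........................................++..------------------
146 .......................................*+.......------------.....
149 ....................................*+...........--..............
152 ............**######.............++..............--..............
155 .............+++***#######...*++..................-..............
158 ..............+++.....***######*..................--.........*+..
161 ...............++...-+++++*****######.............---......+.....
164 ...............++++****************####**..........--.......+..
[... 212 characters left out ...]

176 ..............*###***************###******...........--..........
179 ................****##########********++++...........---.........
182 ..................++*******************+***..........---.........
185 ...................++**********************.........++++++.......
188 ....................+*******************+**......................
191 ......................*******************........................
194 .........................************............................
197 .................................................................
200 .................................................................
203 .................................................................
```

The boss is within about 3 mm of the cup axis, the lever is level and about 81 mm above the board, and the pail hangs upright on the hook. I'll hand in.

```bash
python3 -c "
from bench import ctrl
print(ctrl.hand_in())"
```

```text
the job is handed in; nothing more can be done
None
```

I've handed the job in: the pail hangs free on the hook, and the lever is held level at its balance point about 81 mm above the cradle board, boss over the cup and foot over the saddle. These are my own camera measurements; the hand-in returned no verdict.

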